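Put the washed utensils back in their drawer boxes

TASK

The washing-up on the drying mat is dry: put each of the four pieces back in its own wooden drawer box, fully inside and lying down along it. The fork goes in with the fork that is already in a box, the spoon in with the other spoon, the wooden spoon in the longest box and the peeler in the shortest; what is in the boxes already may be nudged aside but stays in.

Things in the scene. Friction and masses are not known exactly. Their poses are not given: they have to be found in the camera images.
- fork: Washed steel fork on the mat, 193 mm long (own x, tines at +x), 26 wide over the tines, 40 g. Arched handle: 14 wide, up to 5 high from x = -93 to -55 mm; 12 wide, 10 high to -15; 9 wide, 14 high to +34. Loose, face up on the flat drying mat, underside 5 mm above the worktop, tines away from the robot within 15 degrees. Origin: middle of length and width, on the underside.
- spoon: Washed steel spoon on the mat, 188 mm long (own x, bowl at +x), 38 wide over the bowl, 45 g. Arched handle: 14 wide, up to 5 high from x = -93 to -55 mm; 12 wide, 10 high to -15; 9 wide, 14 high to +36. Loose, face up on the flat drying mat, underside 5 mm above the worktop, bowl away from the robot within 15 degrees. Origin: middle of length and width, on the underside.
- wooden_spoon: Wooden cooking spoon on the mat, 284 mm long (own y), round handle 13 mm thick from y = -142 to +80, bowl 50 wide, 8 thick at +y; 45 g, balances at y = +10 to +30. Loose, face up on the flat drying mat, underside 5 mm above the worktop, bowl towards the robot within 15 degrees. Origin: middle of length and width, on the underside.
- peeler: Y-shaped peeler on the mat, 135 mm long (own y): black handle 18 wide, 10 thick from y = -10 to +68; blade and its wire bow 59 wide, 4 thick at y = -68 to -8; 50 g. Loose, face up on the flat drying mat, underside 5 mm above the worktop, handle towards the robot within 15 degrees. Origin: middle of length and width, on the underside.
- box_fork: Open box of pale wood, dark lining, fixed; a fork lies in it already. 228 mm long (own x), 88 wide (y), 40 high; walls 6 mm thick: inside 216 x 76 mm; inner floor 6 mm above the worktop; end walls dip to 26 mm in the middle. Origin: centre of its underside, on the worktop.
- box_spoon: Open box of pale wood, dark lining, fixed; a spoon lies in it already, else like box_fork. 228 mm long (own x), 88 wide (y), 40 high; walls 6 mm thick: inside 216 x 76 mm; inner floor 6 mm above the worktop; end walls dip to 26 mm in the middle. Origin: centre of its underside, on the worktop.
- box_long: Open box of pale wood, dark lining, fixed; empty, the longest of the four. 324 mm long (own x), 88 wide (y), 40 high; walls 6 mm thick: inside 312 x 76 mm; inner floor 6 mm above the worktop; end walls dip to 26 mm in the middle. Origin: centre of its underside, on the worktop.
- box_short: Open box of pale wood, dark lining, fixed; empty, the shortest of the four. 180 mm long (own x), 88 wide (y), 40 high; walls 6 mm thick: inside 168 x 76 mm; inner floor 6 mm above the worktop; end walls dip to 26 mm in the middle. Origin: centre of its underside, on the worktop.
- fork_put_away: The fork already in box_fork, same shape as the washed one (tines at +x). Loose; lies along the box within about 12 mm of its middle; may be nudged or lain upon, stays in the box. Origin: middle of length and width, on the underside.
- spoon_put_away: The spoon already in box_spoon, same shape as the washed one (bowl at +x). Loose; lies along the box within about 12 mm of its middle; may be nudged or lain upon, stays in the box. Origin: middle of length and width, on the underside.

How it is judged:
By the outcome, as a careful person would: the job done as asked, in the order asked, and still so for the second after the job is handed in, with the robot touching nothing.
It also fails if it takes over 106 s, if anything falls off the work surface, if the arm or the gripper's body presses on something with over 40 N, if the wrist force passes 120 N, or if a joint passes its speed limit or range.

ROBOT

A 6-joint arm with a two-finger parallel gripper is mounted at the origin on a cart in front of the work surface, level with it; the furniture and walls round the work are solid. World frame = base frame: x ahead of the robot, y to its left, z up, the work surface at z = 0. Lengths are in m, angles in rad, forces in N, time in s.
With the tool pointing down it reaches from about 0.325 to 0.9 m from the base axis. Payload 3.5 kg.
Tool frame: the origin (TCP) lies on the centre line of the jaws, within the pads' length; the fingertips stand 19 mm ahead of it and the grasp point (between the pads) is the TCP; z points along the fingers, x is the direction in which the jaws open and shut, and the axes are right-handed (so a half turn about z gives the same grasp; the last joint's range is limited). The gripper opens to 85 mm and grips with 20 to 120 N. Pads are 22 mm wide; open, the fingers measure 114 mm over their backs; the gripper's body (76 mm by 85 mm) begins 54 mm behind the grasp point. The pads swing forward as they close: fully open they stand 13 mm farther back than shut.
Start: joints at [-1.287, 0.276, -0.026, 1.268, 0, 1.467], TCP at [0.236, -0.579, 0.25] pointing down, gripper open.
Joint ranges: [-3.12, 3.12], [-0.85, 1.88], [-1.08, 1.24], [-1.95, 2.15], [-1.57, 1.53], [-3.14, 3.14]. Speed limits (rad/s): [2.57, 2.57, 3.14, 3.14, 3.14, 3.14].

INTERFACE

Orientations are given as a unit quaternion [w, x, y, z].
In Python, from cell import r gives the robot as it stands.
- The arm moves only by the shell command python3 -m pendant 'ROWS' [FORCE]. ROWS is JSON, a list of rows, each a list of 7 numbers: the shift along the tool's x, y, z in cm, then the turn, a rotation vector about the tool's x, y, z in rad, then the gripper command: -1 is shut, 1 is fully open, values between are in proportion. A call has exactly 10 rows; each row is the pose to reach, as a shift and turn from the pose commanded when the call began, along the tool's axes at that moment; what a row does not reach only later rows make up. A row lasts 1/10 s, in which the tool goes at most 50 mm and 8.59 degrees, less where a joint would pass 70% of its speed; a pose out of reach is approached as far as the arm can. A call with a gripper value outside its range is refused whole. The fingers move at their own pace and stop on an object; FORCE is the grip in N (left out, the last holds). Time passes only in rows, so rows that repeat a pose let the fingers close, or fill a call up. It gives the time, the measured TCP pose, the force and the opening at its end, in the units of the state.
- r.observe(): the state, without advancing time (a new reading comes with each control period).
- r.read_camera(name): name is "scene" or "top" or "wrist"; returns the picture (400x640x3 uint8, red, green, blue); there is no depth.
- r.camera_params(name): a dict with "mtx" (3x3 intrinsics, pixels), "R" (3x3) and "t" (3): a world point X has camera coordinates R X + t. Camera axes: x right, y down, z forward; pixel columns grow to the right and rows downward; lengths in m; the calibration is good to about 2 mm. A picture is of the moment at which its call begins: read the wrist's pose just before it. camera_params takes no time and is no camera call; for the wrist camera it gives the pose at the moment of the call.
- r.close_job(): hands the job in, once; it reports no verdict.
Trained networks look in the newest picture that a camera, given by its name, has taken for a name from the list of things; names that differ only in an ending like _2 or _b are one class to them, and where a whole thing is asked for, a point or a joint stands for the part that bears it (a point fixed in the world has none). Each returns a list of dicts, best first, with "score" (0 to 1); they miss things now and then, are a little off and sometimes report something else, mostly with a low value. They report only what shows in the picture. A call takes as long as a camera call.
- r.look_for(thing, camera): "uv" ([column, row] in pixels, amid what is visible of it).
- r.outline_of(thing, camera): "mask" (400x640 bool, what is visible of it) and "uv" ([column, row] in pixels, amid what is visible of it).
The state is a dict: "clock": time; "joint_pos": joint angles; "joint_velocities": joint speeds; "joint_torque": joint torques, N m; "eef_pos": TCP position; "orientation": TCP orientation; "contact_force": force on the tool from outside, world axes, zero at the start; "torque": the same for the moment, N m; "finger_gap": opening from 0.0 (shut) to 1.0 (fully open).
Only numpy, scipy, OpenCV 4.12 (cv2) and the standard library are available. Lean on these libraries where they do the work, as an engineer would, in place of code of your own. Each camera call takes 0.05 s, during which the arm holds its last target.

## Working session

There is one attempt and no reset: what is moved stays moved. The work goes in short steps, Python scripts to look and compute and a shell command to move; the robot and the scene stay as the last step left them, time stands still between calls to the robot, and variables do not carry over. Pictures are saved under pics/ and viewed, and the job is handed in when it is done.

```bash
ls; mkdir -p pics; python3 - <<'E'
from cell import r
import cv2
print(r.observe())
for n in ["scene","top","wrist"]:
    im=r.read_camera(n); cv2.imwrite(f"pics/{n}0.png",im[:,:,::-1]); p=r.camera_params(n); print(n,p)
E
```

```text
pics
{'clock': 0.0, 'joint_pos': array([-1.28740277e+00,  2.77149176e-01, -2.78932143e-02,  1.26801767e+00,
       -2.33663813e-06,  1.46741577e+00]), 'joint_velocities': array([ 0.0001474 , -0.00107953, -0.00025425, -0.00076916, -0.00042831,
        0.00099618]), 'joint_torque': array([-1.21473575e-03, -4.45520210e+01,  2.95197058e+01,  1.64457952e-02,
       -2.62309914e-04,  7.67480373e-07]), 'eef_pos': array([ 0.23554312, -0.5781098 ,  0.24914381]), 'orientation': array([-7.24273543e-04,  8.29819567e-01, -5.58030648e-01, -8.69798013e-04]), 'contact_force': array([-0.29794394, -0.12292867, -0.17484424]), 'torque': array([ 0.01001597, -0.02772518, -0.03873988]), 'finger_gap': 0.9995082984068786}
scene {'mtx': array([[510.25981602,   0.        , 320.69837348],
       [  0.        , 510.25981602, 197.03084682],
       [  0.        ,   0.        ,   1.        ]]), 'R': array([[-0.99981072,  0.01873082, -0.00526202],
       [ 0.01891163,  0.87209733, -0.48896687],
       [-0.00456976, -0.48897383, -0.87228648]]), 't': array([0.54806589, 0.0151718 , 1.47596528])}
top {'mtx': array([[361.59825016,   0.        , 316.46239338],
       [  0.        , 361.59825016, 194.862331  ],
       [  0.        ,   0.        ,   1.        ]]), 'R': array([[ 0.01786227, -0.99947299, -0.02710501],
       [-0.98670114, -0.01324056, -0.16200476],
       [ 0.16156049,  0.02963832, -0.98641765]]), 't': array([-0.0143756 ,  0.5701608 ,  0.96941452])}
wrist {'mtx': array([[307.23919077,   0.        , 323.78070819],
       [  0.        , 307.23919077, 202.26990255],
       [  0.        ,   0.        ,   1.        ]]), 'R': array([[ 0.3761932 , -0.92654019, -0.0013982 ],
       [-0.88506616, -0.35979957,  0.29530012],
       [-0.2741105 , -0.1098524 , -0.95540352]]), 't': array([-0.62341719, -0.0378225 ,  0.38028174])}
```

View pics/scene0.png

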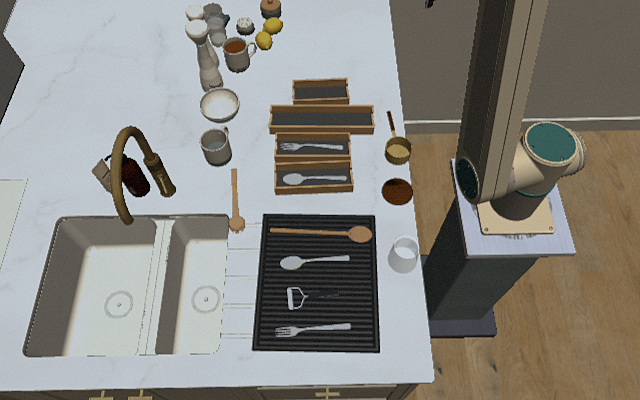

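View pics/top0.png

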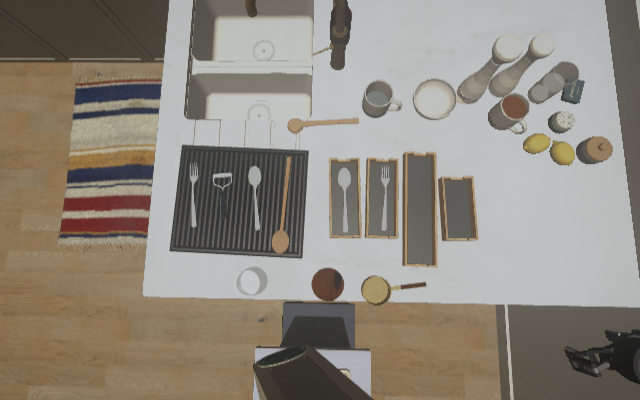

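View pics/wrist0.png

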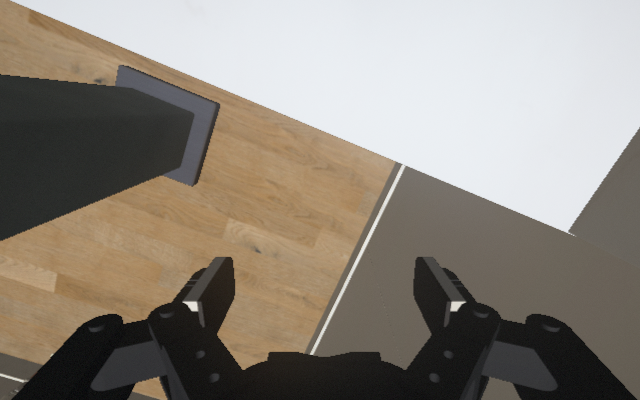

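```bash
cat > h.py <<'E'
from cell import r
import numpy as np, cv2
from scipy.spatial.transform import Rotation as Ro
def ray(cam,uv,z,p=None):
    p=p or r.camera_params(cam)
    uv=np.atleast_2d(uv).astype(float)
    d=np.linalg.inv(p["mtx"])@np.vstack([uv.T,np.ones(len(uv))])
    d=(p["R"].T@d); c=-p["R"].T@p["t"]
    s=(z-c[2])/d[2]
    return (c[:,None]+s*d).T
def fit(mask,cam,z,p=None):
    m=mask.astype(np.uint8); n,l,st,_=cv2.connectedComponentsWithStats(m)
    k=1+np.argmax(st[1:,4]); ys,xs=np.nonzero(l==k)
    X=ray(cam,np.c_[xs,ys],z,p)[:,:2]
    (c,s,a)=cv2.minAreaRect((X*1000).astype(np.float32))
    if s[0]<s[1]: a+=90; s=s[::-1]
    a=(a+90)%180-90
    return np.round(c,1),np.round(s,1),round(a,1)
E
python3 - <<'E'
from h import *
for cam in ["top","scene"]:
  p=r.camera_params(cam)
  for t,z in [("fork",.012),("spoon",.012),("wooden_spoon",.012),("peeler",.012),("box_fork",.04),("box_spoon",.04),("box_long",.04),("box_short",.04)]:
    for d in r.outline_of(t,cam):
        if d["score"]>.3: print(cam,t,round(d["score"],2),np.round(d["uv"]),*fit(d["mask"],cam,z,p))
E
```

```text
top fork 0.71 [222. 198.] [552.9 269.5] [92.  20.6] 3.4
top fork 0.6 [194. 204.] [555.4 355. ] [151.8  14.9] 4.3
top spoon 0.81 [256. 183.] [566.9 177.9] [186.5  35.5] 2.5
top wooden_spoon 0.86 [282. 231.] [549.2  97.9] [278.3  46.3] 0.3
top peeler 0.51 [223. 198.] [548.5 267.7] [82.5 17.6] 3.5
top box_fork 0.82 [380. 198.] [ 568.6 -188.1] [228.8  91.3] -1.5
top box_spoon 0.92 [342. 200.] [566.9 -83.8] [230.2  89.1] 1.5
top box_spoon 0.45 [253. 178.] [620.8 176. ] [58.7 31.7] 2.5
top box_spoon 0.34 [380. 195.] [ 568.7 -187.8] [228.7  92.9] -1.1
top box_long 0.63 [419. 215.] [ 540.8 -292.7] [322.2  95.2] -1.4
top box_short 0.6 [457. 207.] [ 541.2 -398.1] [179.9  99.3] 1.6
scene fork 0.6 [309. 329.] [572.6 361.5] [184.7  25.3] 1.1
scene fork 0.4 [320.  92.] [ 542.7 -418.3] [182.8 111.3] 0.4
scene spoon 0.68 [297. 259.] [569.2 179.4] [184.   34.8] -0.1
scene wooden_spoon 0.61 [345. 231.] [550.8  94.8] [281.5  48.9] -1.2
scene peeler 0.71 [312. 295.] [557.4 270. ] [99.4 24.5] 0.7
scene box_fork 0.91 [313. 148.] [ 570.7 -176.2] [226.7 108.6] -1.3
scene box_fork 0.67 [315. 294.] [547.3 277.5] [77.5 19.2] 4.7
scene box_spoon 0.96 [312. 175.] [567.  -71.7] [228.9 113.2] 1.5
scene box_long 0.72 [323. 120.] [ 543.3 -283.3] [323.6 118.5] -2.2
scene box_short 0.91 [318.  92.] [ 543.6 -394.4] [180.2 103.7] -1.3
```

```bash
python3 -m pendant '[[-4.4,-4.6,-1,0,0,-0.14,0],[-8.8,-9.2,-2,0,0,-0.28,0],[-13.2,-13.8,-3,0,0,-0.42,0],[-17.6,-18.4,-4,0,0,-0.56,0],[-22,-23,-5,0,0,-0.7,0],[-26.4,-27.6,-6,0,0,-0.84,0],[-30.8,-32.2,-7,0,0,-0.98,0],[-35.2,-36.8,-8,0,0,-1.12,0],[-39.6,-41.5,-9,0,0,-1.26,0],[-43.7,-46.3,-10,0,0,-1.4,0]]'
cat >> h.py <<'E'
def goal(x,y,z,yaw=90.):
    "shift(cm)/turn for tool-down pose with tool x at yaw deg (world)"
    s=r.observe(); q=s["orientation"]; A=Ro.from_quat([q[1],q[2],q[3],q[0]])
    t=np.radians(yaw); X=np.array([np.cos(t),np.sin(t),0]);Z=np.array([0,0,-1.]);Y=np.cross(Z,X)
    B=Ro.from_matrix(np.c_[X,Y,Z])
    d=A.inv().apply(np.array([x,y,z])-s["eef_pos"])*100
    print("clock",round(s["clock"],2),"pos",np.round(s["eef_pos"],4),"yaw",round(np.degrees(np.arctan2(*A.as_matrix()[[1,0],0])),2),"gap",round(s["finger_gap"],3),"F",np.round(s["contact_force"],1))
    print("shift",np.round(d,2),"turn",np.round((A.inv()*B).as_rotvec(),4),"max step",np.linalg.norm(d))
E
python3 -c "
from h import *
goal(.5,0,.35)"
```

```text
clock: 1.95
eef_pos: [0.4391, -0.1266, 0.3286]
orientation: [0.0, 0.994, 0.111, 0.001]
contact_force: [1.6, -0.9, 0.4]
finger_gap: 0.504
clock 1.95 pos [ 0.4391 -0.1266  0.3286] yaw 12.69 gap 0.504 F [ 1.6 -0.9  0.4]
shift [  8.73 -11.01  -2.14] turn [ 1.4000e-03 -3.0000e-04 -1.3493e+00] max step 14.209190360494523
```

```bash
python3 -m pendant '[[1,-1,-0.3,0,0,-0.14,0],[2,-2.5,-0.5,0,0,-0.28,0],[3,-4,-0.8,0,0,-0.42,0],[4,-5.5,-1.1,0,0,-0.56,0],[5,-7,-1.4,0,0,-0.7,0],[6,-8,-1.6,0,0,-0.84,0],[7,-9,-1.8,0,0,-0.98,0],[8,-10,-2,0,0,-1.12,0],[8.7,-11,-2.1,0,0,-1.26,0],[8.7,-11,-2.1,0,0,-1.35,0]]'
python3 - <<'E'
from h import *
goal(.5,0,.35)
p=r.camera_params("wrist")
im=r.read_camera("wrist"); cv2.imwrite("pics/w1.png",im[:,:,::-1])
for t,z in [("fork",.012),("spoon",.012),("wooden_spoon",.011),("peeler",.01),("fork_put_away",.012),("spoon_put_away",.012),("box_fork",.04),("box_spoon",.04),("box_long",.04),("box_short",.04)]:
    for d in r.outline_of(t,"wrist"):
        if d["score"]>.3: print(t,round(d["score"],2),np.round(d["uv"]),*fit(d["mask"],"wrist",z,p))
goal(.5,0,.35)
E
```

```text
clock: 2.95
eef_pos: [0.5006, -0.0013, 0.3491]
orientation: [0.0, 0.707, 0.708, 0.0]
contact_force: [0.3, -0.1, -0.3]
finger_gap: 0.499
clock 2.95 pos [ 0.5006 -0.0013  0.3491] yaw 90.08 gap 0.499 F [ 0.3 -0.1 -0.3]
shift [ 0.13 -0.06 -0.09] turn [ 0.0007 -0.0004  0.0014] max step 0.1727001024444884
fork 0.61 [553. 195.] [569.6 355.8] [179.7  24.5] 1.8
spoon 0.65 [434. 228.] [569.3 174. ] [189.4  37.4] 5.5
wooden_spoon 0.74 [388. 131.] [525.5  98.9] [231.7  50. ] 1.3
peeler 0.56 [493. 205.] [575.2 266.7] [132.7  58.4] 8.2
fork_put_away 0.85 [193. 187.] [ 562.4 -198. ] [167.5  22.8] -3.9
spoon_put_away 0.85 [269. 218.] [558.5 -82.6] [173.9  35.9] -2.2
box_fork 0.77 [196. 200.] [ 568.4 -184.5] [230.6 100.7] -1.7
box_spoon 0.71 [262. 190.] [567.  -83.9] [228.5  92.9] 1.2
box_long 0.88 [125. 172.] [ 541.4 -287.7] [323.6 109. ] -1.4
box_long 0.39 [266. 215.] [551.3 -77.7] [165.   33.8] -2.2
box_short 0.97 [ 55. 185.] [ 540.7 -395.3] [181.8 112.4] 0.0
box_short 0.52 [126. 173.] [ 540.9 -287.9] [322.5 109.2] -1.5
clock 3.5 pos [ 0.5    -0.0026  0.3489] yaw 89.68 gap 0.498 F [ 0.4  0.3 -0.2]
shift [ 0.26 -0.   -0.11] turn [-0.      0.     -0.0055] max step 0.28124557751204826
```

View pics/w1.png

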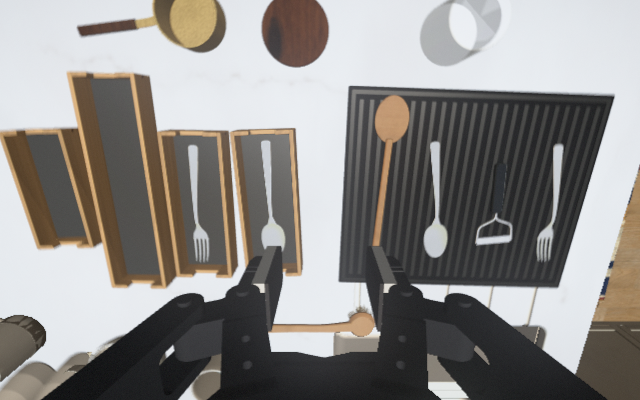

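```bash
cat >> h.py <<'E'
def axis(mask,cam,z,p):
    "PCA line + extents, world mm"
    ys,xs=np.nonzero(mask); X=ray(cam,np.c_[xs,ys],z,p)[:,:2]*1000
    # centreline: median y per x-bin, linear fit
    b=np.round(X[:,0]/4); c=np.array([[X[b==k,0].mean(),(X[b==k,1].min()+X[b==k,1].max())/2,np.ptp(X[b==k,1])] for k in np.unique(b)])
    f=np.polyfit(c[:,0],c[:,1],1); 
    print(cam,"x",X[:,0].min().round(1),X[:,0].max().round(1),"y at xmid",np.polyval(f,(X[:,0].min()+X[:,0].max())/2).round(1),"yaw",np.degrees(np.arctan(f[0])).round(2))
    return c
E
python3 - <<'E'
from h import *
im=cv2.imread("pics/w1.png"); p=r.camera_params("wrist")
big=cv2.resize(im[80:290,150:310],None,fx=3.5,fy=2.8*1,interpolation=cv2.INTER_CUBIC); cv2.imwrite("pics/c1.png",big[:600])
big=cv2.resize(im[80:280,360:600],None,fx=3,fy=3,interpolation=cv2.INTER_CUBIC); cv2.imwrite("pics/c2.png",big)
def th(im,u0,u1,v0,v1,lo):
    m=np.zeros(im.shape[:2],bool); m[v0:v1,u0:u1]=im[v0:v1,u0:u1].min(2)>lo
    n,l,st,_=cv2.connectedComponentsWithStats(m.astype(np.uint8)); return l==1+np.argmax(st[1:,4])
top=cv2.imread("pics/top0.png"); pt=r.camera_params("top")
print("fork");axis(th(im,525,580,130,275,110),"wrist",.011,p); axis(th(top,180,205,155,235,110),"top",.011,pt)
print("spoon");axis(th(im,415,455,130,275,110),"wrist",.011,p); axis(th(top,245,268,158,235,110),"top",.011,pt)
print("forkin");axis(th(im,183,218,140,267,110),"wrist",.013,p); axis(th(top,376,392,163,235,110),"top",.013,pt)
print("spoonin");axis(th(im,255,287,135,262,110),"wrist",.013,p); axis(th(top,337,355,163,234,110),"top",.013,pt)
E
```

```text
fork
wrist x 478.7 670.5 y at xmid 357.3 yaw 3.69
top x 477.1 667.4 y at xmid 358.6 yaw 3.95
spoon
wrist x 473.2 663.7 y at xmid 173.4 yaw 5.64
top x 471.4 660.3 y at xmid 174.2 yaw 5.34
forkin
wrist x 475.0 669.4 y at xmid -203.1 yaw -2.29
top x 474.3 664.0 y at xmid -201.1 yaw -1.9
spoonin
wrist x 462.5 650.1 y at xmid -84.5 yaw -1.92
top x 466.5 659.7 y at xmid -84.4 yaw -0.11
```

View pics/c1.png

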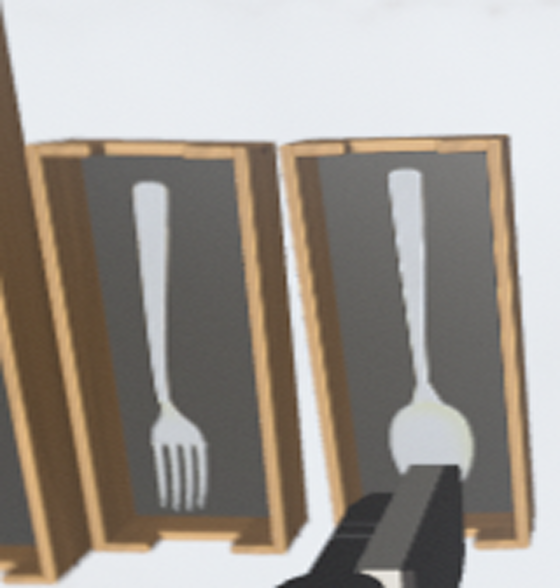

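View pics/c2.png

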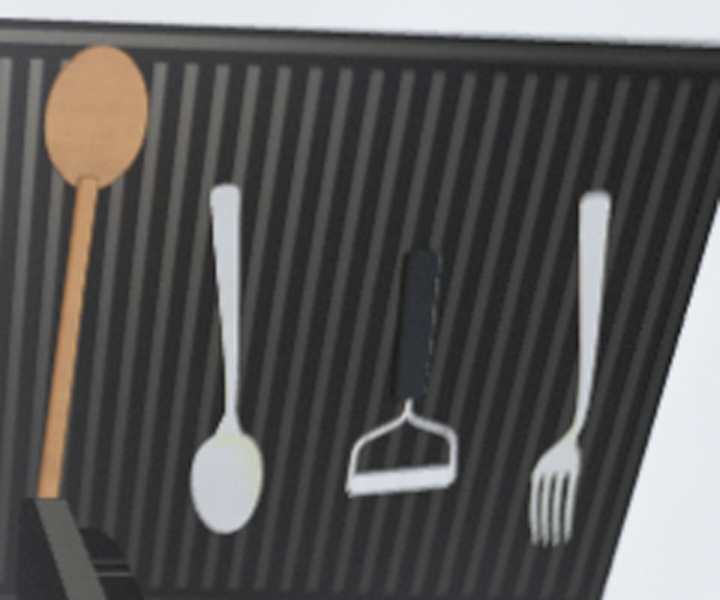

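```bash
python3 -m pendant '[[4.5,1,2,0,0,-0.01,0],[9,2,4,0,0,-0.02,0],[13.5,3,6.5,0,0,-0.03,0],[18,4,9,0,0,-0.04,0],[22.5,5,12,0,0,-0.05,0],[27,6,15,0,0,-0.06,0],[31.5,7.1,18,0,0,-0.072,0],[36,8.2,20,0,0,-0.072,0],[36,8.2,24,0,0,-0.072,0],[36,8.2,24,0,0,-0.072,0]]' 30
python3 - <<'E'
from h import *
goal(.582,.358,.027,93.8)
p=r.camera_params("wrist")
im=r.read_camera("wrist"); cv2.imwrite("pics/w2.png",im[:,:,::-1])
E
```

```text
clock: 4.5
eef_pos: [0.5798, 0.3578, 0.1016]
orientation: [-0.002, 0.682, 0.731, -0.005]
contact_force: [-2.2, -0.7, -0.3]
finger_gap: 0.501
clock 4.5 pos [0.5798 0.3578 0.1016] yaw 94.0 gap 0.501 F [-2.2 -0.7 -0.3]
shift [0.04 0.3  7.46] turn [-0.0103  0.0038  0.0035] max step 7.4613573995441325
```

View pics/w2.png

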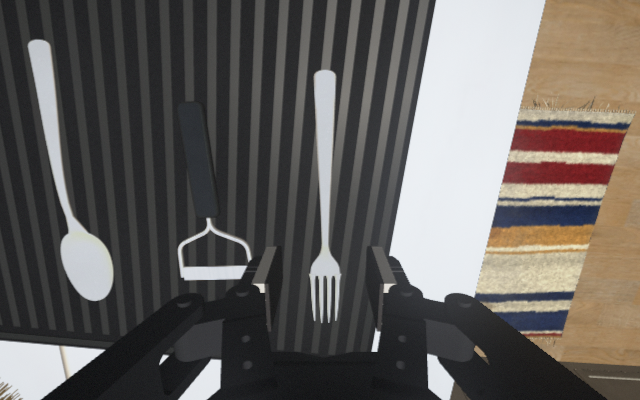

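```bash
python3 - <<'E'
from h import *
im=cv2.imread("pics/w2.png"); p=r.camera_params("wrist")
def th(im,u0,u1,v0,v1,lo):
    m=np.zeros(im.shape[:2],bool); m[v0:v1,u0:u1]=im[v0:v1,u0:u1].min(2)>lo
    n,l,st,_=cv2.connectedComponentsWithStats(m.astype(np.uint8)); return l==1+np.argmax(st[1:,4])
axis(th(im,305,350,60,330,110),"wrist",.009,p)
axis(th(im,20,120,30,310,110),"wrist",.009,p)
# peeler: end of handle, neck, blade corners
print(ray("wrist",[[189,102],[211,218],[182,280],[250,279]],.008,p).round(4)[:,:2])
E
```

```text
wrist x 474.7 677.8 y at xmid 357.4 yaw 4.01
wrist x 474.9 669.8 y at xmid 165.8 yaw 3.29
[[0.5073 0.2595]
 [0.5909 0.2714]
 [0.6463 0.2458]
 [0.6415 0.3011]]
```

```bash
python3 -m pendant '[[0,0.2,2.5,-0.01,0.004,0.003,0],[0,0.3,5,-0.01,0.004,0.003,0],[0,0.3,6.5,-0.01,0.004,0.003,0],[0,0.3,7.4,-0.01,0.004,0.003,0],[0,0.3,7.4,-0.01,0.004,0.003,-1],[0,0.3,7.4,-0.01,0.004,0.003,-1],[0,0.3,7.4,-0.01,0.004,0.003,-1],[0,0.3,7.4,-0.01,0.004,0.003,-1],[0,0.3,7.4,-0.01,0.004,0.003,-1],[0,0.3,7.4,-0.01,0.004,0.003,-1]]' 30
python3 -c "
from h import *
goal(.582,.358,.13,90)"
```

```text
clock: 5.55
eef_pos: [0.5879, 0.3579, 0.0364]
orientation: [0.003, 0.684, 0.729, 0.006]
contact_force: [0.4, -0.5, 5.3]
finger_gap: 0.082
clock 5.55 pos [0.5879 0.3579 0.0364] yaw 93.68 gap 0.082 F [ 0.4 -0.5  5.3]
shift [ 0.1  -0.47 -9.37] turn [ 0.0123 -0.0051  0.0642] max step 9.379886446781152
```

```bash
python3 - <<'E'
from h import *
im=r.read_camera("wrist"); cv2.imwrite("pics/w3.png",im[:,:,::-1])
goal(.582,.358,.13,90)
E
```

```text
clock 5.6 pos [0.5879 0.3579 0.0364] yaw 93.68 gap 0.078 F [-0.  -0.9  4.8]
shift [ 0.1  -0.47 -9.37] turn [ 0.0123 -0.0052  0.0642] max step 9.37826895174285
```

View pics/w3.png

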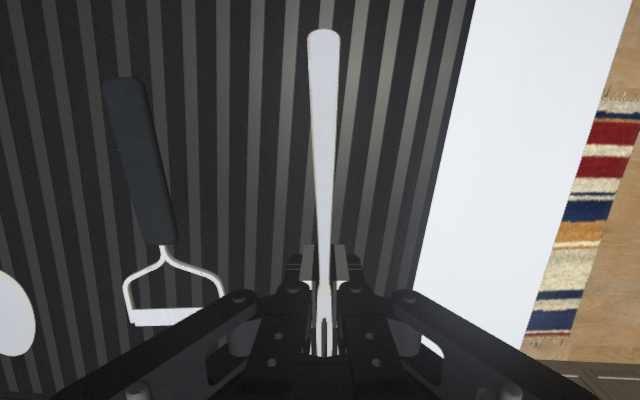

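```bash
python3 -m pendant '[[0,0,0,0,0,0,-0.4],[0,0,0,0,0,0,-0.4],[0,-0.3,0.4,0.012,-0.005,0,-0.4],[0,-0.3,0.9,0.012,-0.005,0,-0.4],[0,-0.3,0.9,0.012,-0.005,0,-0.4],[0,-0.3,0.9,0.012,-0.005,0,-1],[0,-0.3,0.9,0.012,-0.005,0,-1],[0,-0.3,0.9,0.012,-0.005,0,-1],[0,-0.3,0.9,0.012,-0.005,0,-1],[0,-0.3,0.9,0.012,-0.005,0,-1]]' 40
python3 -c "
from h import *
goal(.58,.355,.13,90)"
```

```text
clock: 6.6
eef_pos: [0.5839, 0.3572, 0.0259]
orientation: [-0.0, 0.684, 0.729, -0.001]
contact_force: [0.3, 0.6, -0.9]
finger_gap: 0.086
clock 6.6 pos [0.5839 0.3572 0.0259] yaw 93.68 gap 0.086 F [ 0.3  0.6 -0.9]
shift [ -0.21  -0.42 -10.41] turn [-0.0019  0.001   0.0641] max step 10.4195216322195
```

```bash
python3 -c "
from h import *
goal(.578,-.171,.126,88.7)"
```

```text
clock 6.6 pos [0.5839 0.3572 0.0259] yaw 93.68 gap 0.086 F [ 0.3  0.6 -0.9]
shift [-52.69  -3.99  -9.95] turn [-0.0019  0.001   0.0868] max step 53.767045250887584
```

```bash
python3 -m pendant '[[0,0,-3,0,0,0,-1],[0,0,-6.5,0,0,0,-1],[-3,-0.2,-10,0,0,0,-1],[-7.5,-0.5,-10,0,0,0.01,-1],[-12,-0.9,-10,0,0,0.02,-1],[-16.5,-1.2,-10,0,0,0.03,-1],[-21,-1.6,-10,0,0,0.04,-1],[-25.5,-1.9,-10,0,0,0.05,-1],[-30,-2.2,-10,0,0,0.06,-1],[-34.5,-2.5,-10,0,0,0.07,-1]]'
python3 -c "
from h import *
im=r.read_camera('scene'); cv2.imwrite('pics/s4.png',cv2.resize(im[100:380,200:440,::-1],None,fx=2,fy=2))"
```

```text
clock: 7.6
eef_pos: [0.581, 0.0097, 0.1265]
orientation: [-0.0, 0.709, 0.705, -0.001]
contact_force: [1.8, -0.2, -0.4]
finger_gap: 0.089
```

View pics/s4.png

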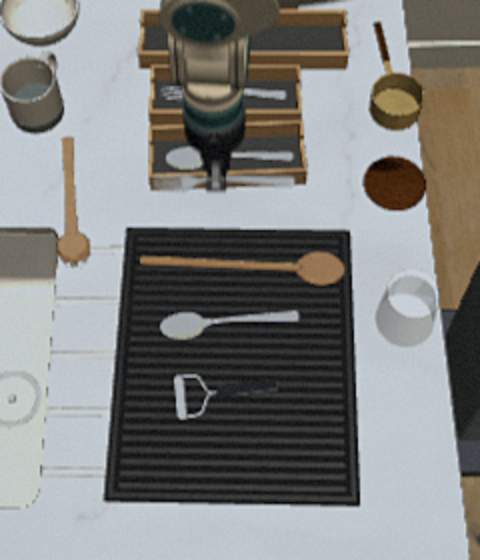

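```bash
python3 -m pendant '[[-4.5,0,0,0,0,0.004,-1],[-9,0,0,0,0,0.008,-1],[-13.5,0,0,0,0,0.012,-1],[-17,0,0,0,0,0.017,-1],[-18.2,0,0,0,0,0.017,-1],[-18.2,0,0,0,0,0.017,-1],[-18.2,0,0,0,0,0.017,-1],[-18.2,0,2,0,0,0.017,-1],[-18.2,0,4,0,0,0.017,-1],[-18.2,0,4,0,0,0.017,-1]]'
python3 -c "
from h import *
goal(.578,-.171,.03,88.7)
p=r.camera_params('wrist')
im=r.read_camera('wrist'); cv2.imwrite('pics/w5.png',im[:,:,::-1])
im=r.read_camera('top'); cv2.imwrite('pics/t5.png',cv2.resize(im[140:280,300:500,::-1],None,fx=4,fy=4))
"
```

```text
clock: 8.65
eef_pos: [0.5775, -0.1675, 0.0835]
orientation: [-0.003, 0.714, 0.7, -0.002]
contact_force: [-1.4, 0.7, -0.6]
finger_gap: 0.091
clock 8.65 pos [ 0.5775 -0.1675  0.0835] yaw 88.84 gap 0.091 F [-1.4  0.7 -0.6]
shift [-0.36  0.1   5.35] turn [-0.0081 -0.0017  0.0024] max step 5.366714590271093
```

View pics/w5.png

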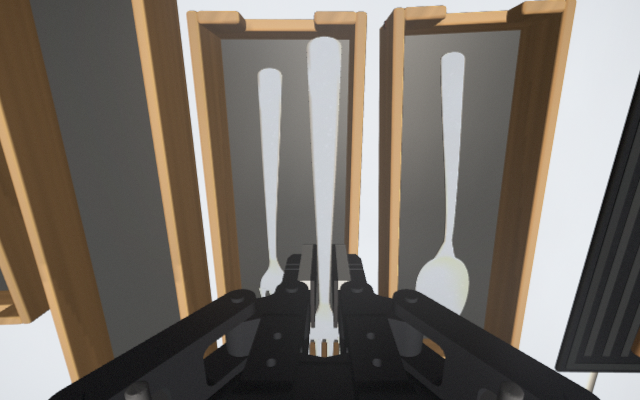

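View pics/t5.png

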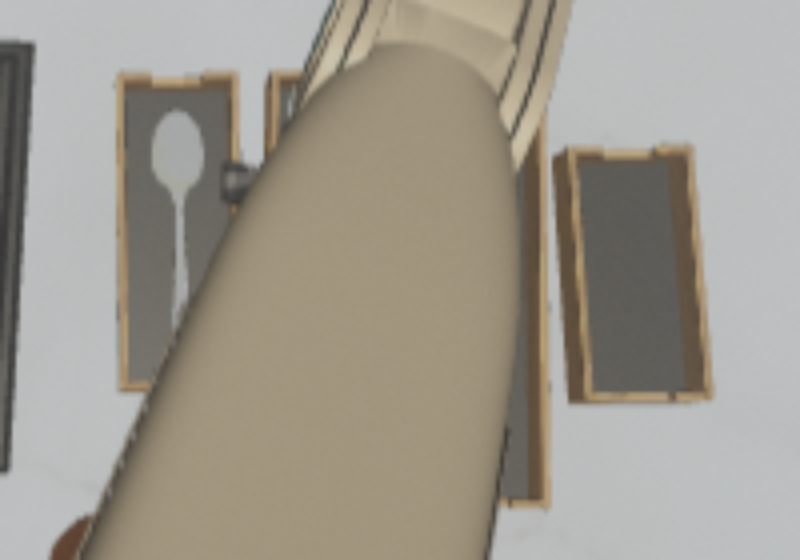

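```bash
python3 - <<'E'
from h import *
p=r.camera_params("wrist")
goal(.578,-.171,.03,88.7)
print("tail",ray("wrist",[[325,40]],.067,p).round(4))
print("outer near corners z.04",ray("wrist",[[187,14],[366,12]],.04,p).round(4))
print("rim near dip z .026 in edge", ray("wrist",[[280,31]],.026,p).round(4))
print("rim sides outer z.04 row150 ",ray("wrist",[[202,150],[361,150]],.04,p).round(4))
print("old fork tail, neck",ray("wrist",[[270,72],[273,262]],.012,p).round(4))
print("floor near corners",ray("wrist",[[222,40]],.006,p).round(4))
print("spoon box outer near",ray("wrist",[[393,11],[575,0]],.04,p).round(4), "spoon tail,neck",ray("wrist",[[453,55],[446,245]],.012,p).round(4))
E
```

```text
clock 8.75 pos [ 0.5797 -0.1688  0.0862] yaw 88.81 gap 0.092 F [ 0.1 -0.2 -1. ]
shift [-0.22 -0.14  5.62] turn [-0.0034  0.0003  0.0019] max step 5.626352864827657
tail [[ 0.4771 -0.1656  0.067 ]]
outer near corners z.04 [[ 0.4589 -0.2327  0.04  ]
 [ 0.46   -0.1452  0.04  ]]
rim near dip z .026 in edge [[ 0.4643 -0.1894  0.026 ]]
rim sides outer z.04 row150  [[ 0.5251 -0.2345  0.04  ]
 [ 0.527  -0.1467  0.04  ]]
old fork tail, neck [[ 0.483  -0.1985  0.012 ]
 [ 0.6093 -0.2056  0.012 ]]
floor near corners [[ 0.464 -0.227  0.006]]
spoon box outer near [[ 0.4599 -0.132   0.04  ]
 [ 0.4571 -0.0443  0.04  ]] spoon tail,neck [[ 0.4761 -0.0899  0.012 ]
 [ 0.5986 -0.0826  0.012 ]]
```

```bash
python3 -m pendant '[[-0.5,-0.2,1,0,0,0,-1],[-0.5,-0.2,2.5,0,0,0,-1],[-0.5,-0.2,4,0,0,0,-1],[-0.5,-0.2,5,0,0,0,-1],[-0.5,-0.2,5.4,0,0,0,-1],[-0.5,-0.2,5.4,0,0,0,-1],[-0.5,-0.2,5.4,0,0,0,-1],[-0.5,-0.2,5.4,0,0,0,-0.6],[-0.5,-0.2,5.4,0,0,0,-0.6],[-0.5,-0.2,5.4,0,0,0,-0.6]]'
python3 -c "
from h import *
goal(.5,0,.2)
im=r.read_camera('wrist'); cv2.imwrite('pics/w6.png',im[:,:,::-1])
"
```

```text
clock: 9.75
eef_pos: [0.5784, -0.1758, 0.0331]
orientation: [0.0, 0.715, 0.699, -0.001]
contact_force: [0.8, -0.0, -0.6]
finger_gap: 0.204
clock 9.75 pos [ 0.5784 -0.1758  0.0331] yaw 88.69 gap 0.204 F [ 0.8 -0.  -0.6]
shift [ 17.37  -8.25 -16.71] turn [-0.0008  0.0016 -0.0228] max step 25.476651012090986
```

View pics/w6.png

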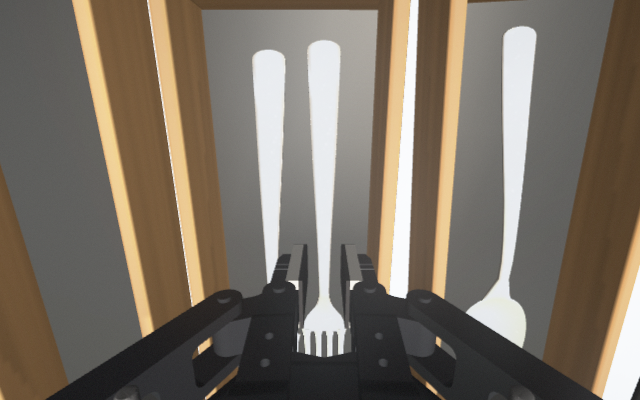

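```bash
python3 -m pendant '[[0,0,-1,0,0,0,-0.6],[0,0,-3,0,0,0,-0.6],[0,0,-6,0,0,0,-0.6],[3,0,-9,0,0,-0.01,-0.5],[6,0,-9,0,0,-0.02,-0.45],[8.5,0,-9,0,0,-0.023,-0.45],[8.9,0,-9,0,0,-0.023,-0.45],[8.9,0,-9,0,0,-0.023,-0.45],[8.9,0,-9,0,0,-0.023,-0.45],[8.9,0,-9,0,0,-0.023,-0.45]]'
python3 - <<'E'
from h import *
goal(.575,-.084,.03)
p=r.camera_params('wrist')
im=r.read_camera('wrist'); cv2.imwrite('pics/w7.png',im[:,:,::-1])
E
```

```text
clock: 10.8
eef_pos: [0.5802, -0.0875, 0.1224]
orientation: [-0.0, 0.707, 0.707, -0.001]
contact_force: [-0.1, -0.1, 0.5]
finger_gap: 0.274
clock 10.8 pos [ 0.5802 -0.0875  0.1224] yaw 89.94 gap 0.274 F [-0.1 -0.1  0.5]
shift [ 0.36 -0.5   9.24] turn [-0.0019  0.0014 -0.0011] max step 9.25667536409537
```

View pics/w7.png

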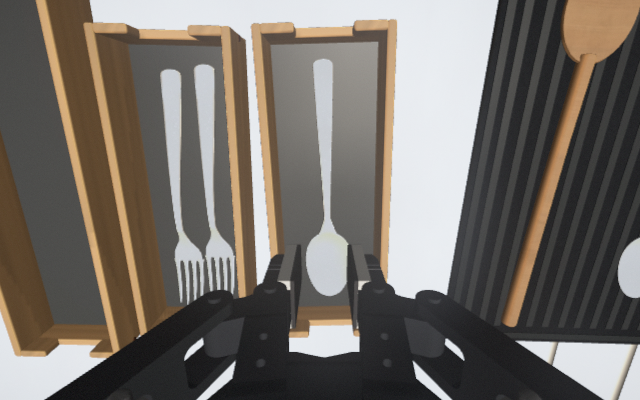

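```bash
python3 - <<'E'
from h import *
p=r.camera_params("wrist")
print("tail,neck,bowlend",ray("wrist",[[323,60],[328,228],[327,297]],.010,p).round(4)[:,:2].tolist())
print("spoon box near outer, sides at 200",ray("wrist",[[251,25],[397,22],[262,200],[389,200]],.04,p).round(4)[:,:2].tolist())
print("forks tails",ray("wrist",[[171,71],[203,66]],.010,p).round(4)[:,:2].tolist(),"ends",ray("wrist",[[187,303],[222,300]],.010,p).round(4)[:,:2].tolist())
E
```

```text
tail,neck,bowlend [[0.4724, -0.0875], [0.5997, -0.0838], [0.6656, -0.0845]]
spoon box near outer, sides at 200 [[0.4573, -0.1304], [0.4559, -0.0432], [0.5665, -0.1305], [0.5666, -0.0414]]
forks tails [[0.4794, -0.1959], [0.4761, -0.1727]] ends [[0.6716, -0.21], [0.6686, -0.1783]]
```

```bash
python3 -m pendant '[[0.3,0,3,0,0,-0.01,-0.45],[0.3,0,6,0,0,-0.01,-0.45],[0.3,0,8.5,0,0,-0.01,-0.45],[0.3,0,9.3,0,0,-0.01,-0.45],[0.3,0,9.3,0,0,-0.01,-0.45],[0.3,0,9.3,0,0,-0.01,-1],[0.3,0,9.3,0,0,-0.01,-1],[0.3,0,9.3,0,0,-0.01,-1],[0.3,0,9.3,0,0,-0.01,-1],[0.3,0,9.3,0,0,-0.01,-1]]' 25
python3 -c "
from h import *
goal(.575,-.1,.03)"

```

```text
clock: 11.85
eef_pos: [0.5808, -0.0838, 0.0304]
orientation: [0.001, 0.703, 0.711, -0.001]
contact_force: [0.1, -0.2, 3.8]
finger_gap: 0.094
clock 11.85 pos [ 0.5808 -0.0838  0.0304] yaw 90.59 gap 0.094 F [ 0.1 -0.2  3.8]
shift [-1.61 -0.59  0.04] turn [-0.0001  0.0017  0.0103] max step 1.718786636572544
```

```bash
python3 -m pendant '[[0,0,-0.4,0,0,0,-1],[-0.6,-0.2,-0.5,0,0,0,-1],[-1.2,-0.5,-0.5,0,0,0,-1],[-1.7,-0.5,-0.5,0,0,0,-1],[-1.7,-0.5,-0.5,0,0,0,-1],[-1.7,-0.5,-0.2,0,0,0,-1],[-1.7,-0.5,-0.1,0,0,0,-1],[-1.7,-0.5,-0.1,0,0,0,-0.62],[-1.7,-0.5,-0.1,0,0,0,-0.62],[-1.7,-0.5,-0.1,0,0,0,-0.62]]'
python3 -c "
from h import *
goal(.575,.174,.12,95.5)"

```

```text
clock: 12.85
eef_pos: [0.5751, -0.1005, 0.0303]
orientation: [-0.0, 0.703, 0.711, -0.001]
contact_force: [-0.3, -0.4, 1.0]
finger_gap: 0.186
clock 12.85 pos [ 0.5751 -0.1005  0.0303] yaw 90.6 gap 0.186 F [-0.3 -0.4  1. ]
shift [27.44  0.26 -9.  ] turn [-0.002   0.0009 -0.0855] max step 28.875868169435282
```

```bash
python3 -m pendant '[[0,0,-1.5,0,0,0,-0.62],[0,0,-4.5,0,0,0,-0.62],[1,0,-8.5,0,0,0,-0.6],[5,0,-10,0,0,-0.02,-0.3],[9.8,0,-10,0,0,-0.04,-0.1],[14.6,0,-10,0,0,-0.06,-0.1],[19.4,0.1,-10,0,0,-0.07,-0.1],[24,0.2,-10,0,0,-0.085,-0.1],[27.5,0.3,-10,0,0,-0.085,-0.1],[27.5,0.3,-10,0,0,-0.085,-0.1]]'
python3 -m pendant '[[0,0,0,0,0,0,-0.1],[0,0,0,0,0,0,-0.1],[0,0,0,0,0,0,-0.1],[0,0,0,0,0,0,-0.1],[0,0,0,0,0,0,-0.1],[0,0,0,0,0,0,-0.1],[0,0,0,0,0,0,-0.1],[0,0,0,0,0,0,-0.1],[0,0,0,0,0,0,-0.1],[0,0,0,0,0,0,-0.1]]' 30
python3 - <<'E'
from h import *
goal(.575,.174,.027,95.5)
p=r.camera_params('wrist')
im=r.read_camera('wrist'); cv2.imwrite('pics/w8.png',im[:,:,::-1])
E
```

```text
clock: 13.85
eef_pos: [0.5757, 0.1787, 0.1315]
orientation: [-0.0, 0.671, 0.742, 0.0]
contact_force: [0.3, 0.1, 0.1]
finger_gap: 0.449
clock: 14.85
eef_pos: [0.5755, 0.1745, 0.1301]
orientation: [-0.0, 0.673, 0.74, -0.001]
contact_force: [0.4, 0.6, 0.0]
finger_gap: 0.45
clock 14.85 pos [0.5755 0.1745 0.1301] yaw 95.46 gap 0.45 F [0.4 0.6 0. ]
shift [-0.04 -0.03 10.31] turn [-0.002   0.0009 -0.0007] max step 10.306575402523013
```

View pics/w8.png

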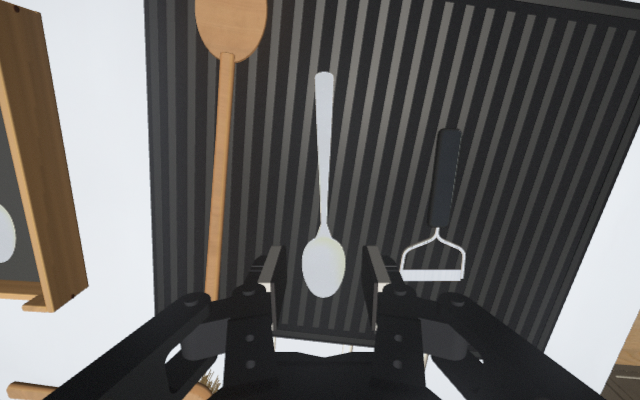

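```bash
python3 - <<'E'
from h import *
p=r.camera_params("wrist")
print("tail,neck,bowlend",ray("wrist",[[324,73],[323,222],[323,297]],.009,p).round(4)[:,:2].tolist())
print("peeler handle end, neck, blade L,R",ray("wrist",[[450,129],[436,230],[401,277],[463,277]],.009,p).round(4)[:,:2].tolist())
print("ws joint, y mid",ray("wrist",[[227,57],[219,180],[211,280]],.011,p).round(4)[:,:2].tolist())
E
```

```text
tail,neck,bowlend [[0.4758, 0.1656], [0.593, 0.1758], [0.6665, 0.1827]]
peeler handle end, neck, blade L,R [[0.5068, 0.267], [0.5912, 0.2731], [0.6391, 0.2508], [0.6338, 0.3065]]
ws joint, y mid [[0.472, 0.0947], [0.5641, 0.0884], [0.6572, 0.0808]]
```

```bash
python3 -m pendant '[[0,0.3,3,0,0,0,-0.1],[0,0.3,6,0,0,0,-0.3],[0,0.3,9,0,0,0,-0.4],[0,0.3,10.2,0,0,0,-0.5],[0,0.3,10.3,0,0,0,-0.5],[0,0.3,10.3,0,0,0,-1],[0,0.3,10.3,0,0,0,-1],[0,0.3,10.3,0,0,0,-1],[0,0.3,10.3,0,0,0,-1],[0,0.3,10.3,0,0,0,-1]]' 40
python3 -c "
from h import *
goal(.580,-.0710,.117,90.6)"
```

```text
clock: 15.9
eef_pos: [0.5786, 0.1747, 0.0276]
orientation: [-0.0, 0.673, 0.74, -0.001]
contact_force: [-0.0, -1.0, 1.6]
finger_gap: 0.085
clock 15.9 pos [0.5786 0.1747 0.0276] yaw 95.46 gap 0.085 F [-0.  -1.   1.6]
shift [-24.48  -2.21  -8.91] turn [-0.0011  0.0009  0.0848] max step 26.14546006419449
```

```bash
python3 -m pendant '[[0,0,-3,0,0,0,-1],[0,0,-6.5,0,0,0,-1],[-3,-0.2,-9,0,0,0.02,-1],[-7.5,-0.5,-9,0,0,0.03,-1],[-12,-0.9,-9,0,0,0.05,-1],[-16.5,-1.2,-9,0,0,0.06,-1],[-21,-1.6,-9,0,0,0.08,-1],[-24,-1.9,-9,0,0,0.08,-1],[-24.5,-1.9,-9,0,0,0.08,-1],[-24.5,-1.9,-9,0,0,0.08,-1]]'
python3 -m pendant '[[0,0,0,0,0,0,-1],[0,0,0,0,0,0,-1],[0,0,0.5,0,0,0,-1],[0,0,1,0,0,0,-1],[0,0,2,0,0,0,-1],[0,0,3,0,0,0,-1],[0,0,3,0,0,0,-1],[0,0,3,0,0,0,-1],[0,0,3,0,0,0,-1],[0,0,3,0,0,0,-1]]'
python3 - <<'E'
from h import *
goal(.583,-.071,.031,90.9)
p=r.camera_params('wrist')
im=r.read_camera('wrist'); cv2.imwrite('pics/w9.png',im[:,:,::-1])
E
```

```text
clock: 16.9
eef_pos: [0.5828, -0.0717, 0.1174]
orientation: [-0.0, 0.702, 0.712, -0.001]
contact_force: [-0.5, 0.3, -0.9]
finger_gap: 0.089
clock: 17.9
eef_pos: [0.5832, -0.0712, 0.0878]
orientation: [0.0, 0.702, 0.712, -0.001]
contact_force: [-0.4, 0.4, 0.4]
finger_gap: 0.086
clock 17.9 pos [ 0.5832 -0.0712  0.0878] yaw 90.86 gap 0.086 F [-0.4  0.4  0.4]
shift [ 0.02 -0.02  5.68] turn [-0.001   0.0013 -0.0007] max step 5.6800969537300245
```

View pics/w9.png

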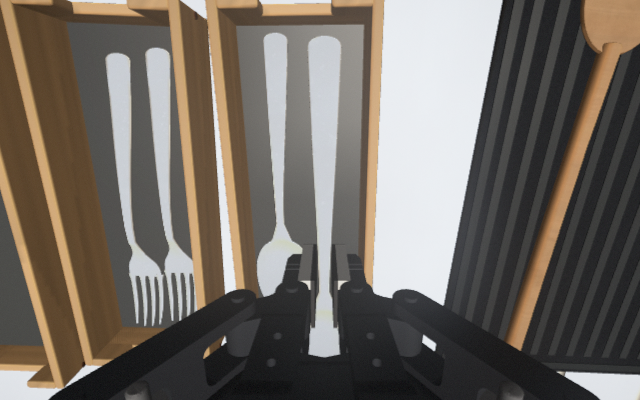

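```bash
python3 -m pendant '[[0,0,1.5,0,0,0,-1],[0,0,3,0,0,0,-1],[0,0,4.5,0,0,0,-1],[0,0,5.2,0,0,0,-1],[0,0,5.4,0,0,0,-1],[0,0,5.4,0,0,0,-1],[0,0,5.4,0,0,0,-0.62],[0,0,5.4,0,0,0,-0.62],[0,0,5.4,0,0,0,-0.62],[0,0,5.4,0,0,0,-0.62]]'
python3 -m pendant '[[0,0,-1,0,0,0,-0.62],[0,0,-3,0,0,0,-0.62],[0,0,-6,0,0,0,-0.62],[2,0,-10,0,0,0,-0.3],[4,0,-13,0,0,0,-0.1],[5,0,-15,0,0,0,-0.1],[5,0,-15,0,0,0,-0.1],[5,0,-15,0,0,0,-0.1],[5,0,-15,0,0,0,-0.1],[5,0,-15,0,0,0,-0.1]]'
python3 - <<'E'
from h import *
goal(.583,-.071,.031,90.9)
im=r.read_camera('wrist'); cv2.imwrite('pics/w10.png',im[:,:,::-1])
im=r.read_camera('scene'); cv2.imwrite('pics/s10.png',cv2.resize(im[70:270,200:420,::-1],None,fx=3,fy=3))
E
```

```text
clock: 18.95
eef_pos: [0.583, -0.0713, 0.0335]
orientation: [0.0, 0.702, 0.712, -0.001]
contact_force: [-0.2, 0.8, 0.4]
finger_gap: 0.191
clock: 19.95
eef_pos: [0.581, -0.0213, 0.1816]
orientation: [-0.002, 0.702, 0.712, -0.002]
contact_force: [-0.2, 0.3, -1.2]
finger_gap: 0.45
clock 19.95 pos [ 0.581  -0.0213  0.1816] yaw 90.82 gap 0.45 F [-0.2  0.3 -1.2]
shift [-4.96  0.2  15.06] turn [-0.005   0.0007 -0.0013] max step 15.860218467993928
```

View pics/w10.png

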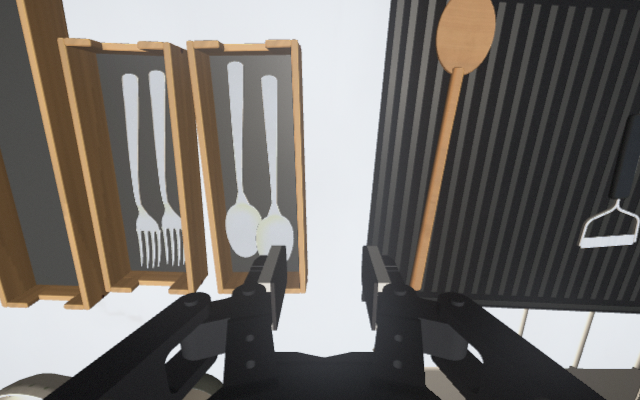

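View pics/s10.png

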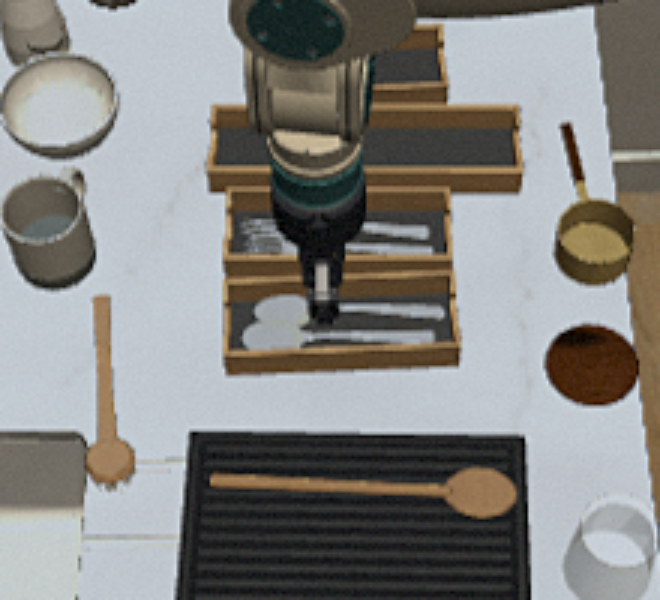

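```bash
python3 - <<'E'
from h import *
p=r.camera_params("wrist")
print(ray("wrist",[[466,-2],[457,73],[434,190],[416,285]],.011,p).round(4)[:,:2].tolist())
print("spoon box ends",ray("wrist",[[236,63],[270,77],[243,258],[275,262]],.01,p).round(4)[:,:2].tolist())
t=cv2.imread("pics/top0.png"); pt=r.camera_params("top")
print(ray("top",[[280,254],[289,157]],.011,pt).round(4)[:,:2].tolist())
goal(.530,.0905,.11,85.7)
E
```

```text
[[0.4162, 0.0957], [0.4742, 0.0962], [0.582, 0.0884], [0.6894, 0.0814]]
spoon box ends [[0.4685, -0.1003], [0.4797, -0.0706], [0.6598, -0.1062], [0.6641, -0.0722]]
[[0.4046, 0.0961], [0.6888, 0.0791]]
clock 20.05 pos [ 0.5814 -0.0213  0.1819] yaw 90.83 gap 0.451 F [-0.1  0.1  0.2]
shift [11.25 -4.94  7.2 ] turn [-0.0044  0.0009  0.0895] max step 14.246896576122257
```

```bash
python3 -m pendant '[[3,-1.5,1,0,0,0.02,-0.1],[7,-3,3,0,0,0.04,-0.1],[10,-4.5,5,0,0,0.07,-0.1],[11.4,-5.1,7,-0.004,0,0.083,-0.1],[11.4,-5.1,7,-0.004,0,0.083,-0.1],[11.4,-5.1,7,-0.004,0,0.083,-0.1],[11.4,-5.1,7,-0.004,0,0.083,-0.1],[11.4,-5.1,7,-0.004,0,0.083,-0.1],[11.4,-5.1,7,-0.004,0,0.083,-0.1],[11.4,-5.1,7,-0.004,0,0.083,-0.1]]'
python3 - <<'E'
from h import *
goal(.528,.092,.027,86.1)
p=r.camera_params('wrist')
im=r.read_camera('wrist'); cv2.imwrite('pics/w11.png',im[:,:,::-1])
E
```

```text
clock: 21.05
eef_pos: [0.5301, 0.0918, 0.1139]
orientation: [0.002, 0.731, 0.682, 0.001]
contact_force: [0.3, -0.5, 0.9]
finger_gap: 0.446
clock 21.05 pos [0.5301 0.0918 0.1139] yaw 86.07 gap 0.446 F [ 0.3 -0.5  0.9]
shift [ 0.02 -0.24  8.69] turn [ 0.0034  0.0009 -0.0005] max step 8.690379442012587
```

View pics/w11.png

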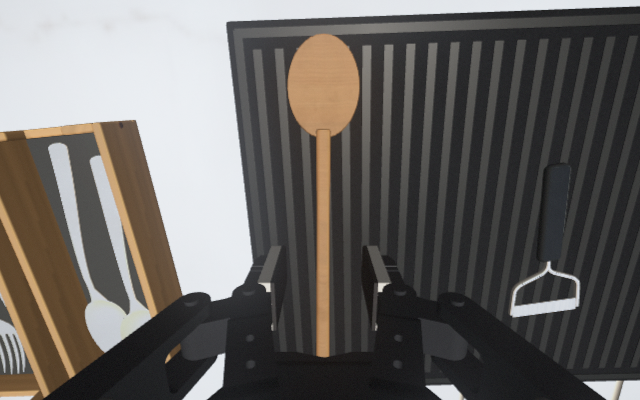

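```bash
python3 -m pendant '[[0,-0.2,3,0,0,0,-0.1],[0,-0.2,6,0,0,0,-0.2],[0,-0.2,8,0,0,0,-0.3],[0,-0.2,8.7,0,0,0,-0.4],[0,-0.2,8.7,0,0,0,-0.5],[0,-0.2,8.7,0,0,0,-1],[0,-0.2,8.7,0,0,0,-1],[0,-0.2,8.7,0,0,0,-1],[0,-0.2,8.7,0,0,0,-1],[0,-0.2,8.7,0,0,0,-1]]' 60
python3 -c "
from h import *
p=r.camera_params('wrist')
print(ray('wrist',[[323,36],[323,130]],.011).round(4)[:,:2])
goal(.522,-.290,.127,88.6)"
```

```text
clock: 22.1
eef_pos: [0.5283, 0.0923, 0.0271]
orientation: [0.002, 0.731, 0.683, 0.001]
contact_force: [-0.1, 0.6, 3.6]
finger_gap: 0.116
[[0.4253 0.0995]
 [0.4626 0.0969]]
clock 22.1 pos [0.5283 0.0923 0.0271] yaw 86.12 gap 0.116 F [-0.1  0.6  3.6]
shift [-38.19   2.    -9.95] turn [ 0.0038  0.001  -0.0433] max step 39.52013326929797
```

```bash
python3 -m pendant '[[0,0,-3,0,0,0,-1],[0,0,-7,0,0,0,-1],[-3,0.2,-10,0,0,0,-1],[-7.5,0.4,-10,0,0,-0.01,-1],[-12.3,0.6,-10,0,0,-0.015,-1],[-17,0.8,-10,0,0,-0.02,-1],[-21.8,1.1,-10,0,0,-0.03,-1],[-26.5,1.4,-10,0,0,-0.04,-1],[-31,1.7,-10,0,0,-0.043,-1],[-35.5,1.9,-10,0,0,-0.043,-1]]'
python3 -m pendant '[[-2.2,0.1,0,0,0,0,-1],[-2.5,0.1,0,0,0,0,-1],[-2.5,0.1,1,0,0,0,-1],[-2.5,0.1,2,0,0,0,-1],[-2.5,0.1,3,0,0,0,-1],[-2.5,0.1,3,0,0,0,-1],[-2.5,0.1,3,0,0,0,-1],[-2.5,0.1,3,0,0,0,-1],[-2.5,0.1,3,0,0,0,-1],[-2.5,0.1,3,0,0,0,-1]]'
python3 - <<'E'
from h import *
goal(.5225,-.290,.031,88.6)
p=r.camera_params('wrist')
im=r.read_camera('wrist'); cv2.imwrite('pics/w12.png',im[:,:,::-1])
im=r.read_camera('top'); cv2.imwrite('pics/t12.png',cv2.resize(im[140:280,330:490,::-1],None,fx=4,fy=4))
E
```

```text
clock: 23.1
eef_pos: [0.5217, -0.2649, 0.1265]
orientation: [0.001, 0.716, 0.698, 0.0]
contact_force: [0.8, -0.4, -0.3]
finger_gap: 0.108
clock: 24.1
eef_pos: [0.5231, -0.2883, 0.0973]
orientation: [0.002, 0.716, 0.698, 0.0]
contact_force: [0.0, 0.1, -0.1]
finger_gap: 0.113
clock 24.1 pos [ 0.5231 -0.2883  0.0973] yaw 88.58 gap 0.113 F [ 0.   0.1 -0.1]
shift [-0.16 -0.07  6.63] turn [ 0.003   0.0018 -0.0003] max step 6.629889053426934
```

View pics/w12.png

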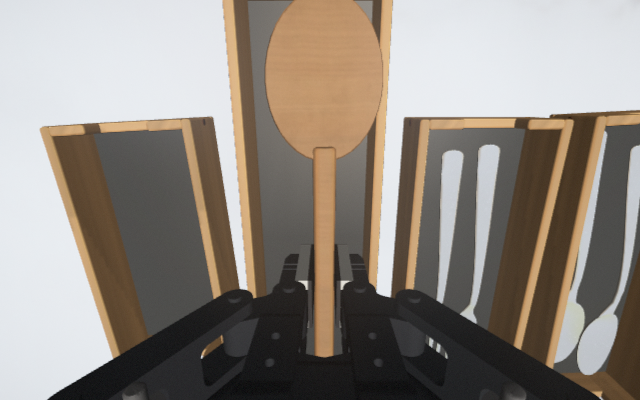

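View pics/t12.png

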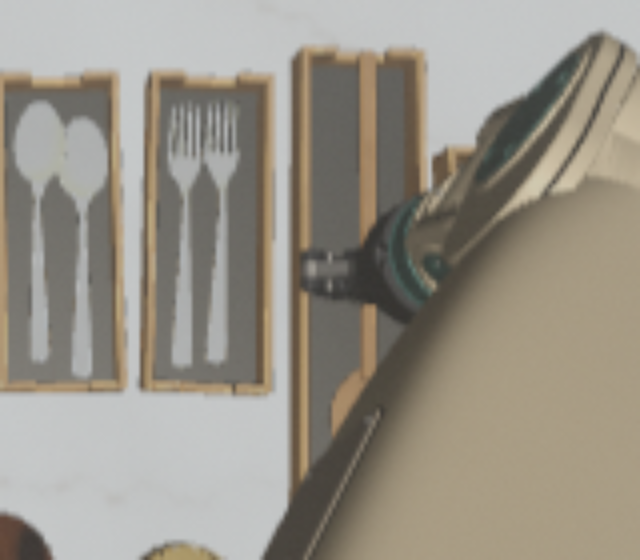

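```bash
python3 - <<'E'
from h import *
p=r.camera_params("wrist"); 
print("joint",ray("wrist",[[324,150]],.085,p).round(4))
print("tip top",ray("top",[[421.7,153]],.085).round(4))
print("far box outer corners",ray("top",[[330+293/4,140+53/4],[330+425/4,140+50/4]],.04).round(4)[:,:2].tolist())
print("box near end wall inner/outer px",ray("wrist",[[224,0],[392,0],[235,150],[384,150]],.04,p).round(4)[:,:2].tolist())
E
```

```text
joint [[ 0.4654 -0.2863  0.085 ]]
tip top [[ 0.6837 -0.292   0.085 ]]
far box outer corners [[0.6953, -0.2515], [0.6985, -0.3452]]
box near end wall inner/outer px [[0.3937, -0.3358], [0.3959, -0.2497], [0.4701, -0.3387], [0.4723, -0.2513]]
```

```bash
python3 -m pendant '[[-0.5,-0.5,1,0,0,0,-1],[-0.5,-0.5,2.5,0,0,0,-1],[-0.5,-0.5,4,0,0,0,-1],[-0.5,-0.5,5.5,0,0,0,-1],[-0.5,-0.5,6.3,0,0,0,-1],[-0.5,-0.5,6.4,0,0,0,-1],[-0.5,-0.5,6.4,0,0,0,-1],[-0.5,-0.5,6.4,0,0,0,-0.5],[-0.5,-0.5,6.4,0,0,0,-0.5],[-0.5,-0.5,6.4,0,0,0,-0.5]]'
python3 -m pendant '[[-0.5,-0.5,-1,0,0,0,-0.5],[0,0,-3,0,0,0,-0.5],[0,0,-7,0,0,0,-0.4],[4,0,-11,0,0,0,-0.3],[9,0,-12,0,0,0,-0.1],[14,0,-12,0,0,0,-0.1],[19,0,-12,0,0,0,-0.1],[24,0,-12,0,0,0,-0.1],[29,0,-12,0,0,0,-0.1],[34,0,-12,0,0,0,-0.1]]'
python3 - <<'E'
from h import *
goal(.58,.268,.12,94)
im=r.read_camera('top'); cv2.imwrite('pics/t13.png',cv2.resize(im[130:280,320:490,::-1],None,fx=4,fy=4))
E
```

```text
clock: 25.2
eef_pos: [0.5183, -0.2935, 0.0336]
orientation: [0.002, 0.716, 0.698, 0.0]
contact_force: [-0.7, 0.4, -0.1]
finger_gap: 0.251
clock: 26.2
eef_pos: [0.5257, 0.0421, 0.1536]
orientation: [0.002, 0.716, 0.698, 0.001]
contact_force: [0.1, 0.2, 1.2]
finger_gap: 0.445
clock 26.2 pos [0.5257 0.0421 0.1536] yaw 88.55 gap 0.445 F [0.1 0.2 1.2]
shift [22.73  4.85  3.35] turn [ 0.004   0.0016 -0.0951] max step 23.480916326585877
```

View pics/t13.png

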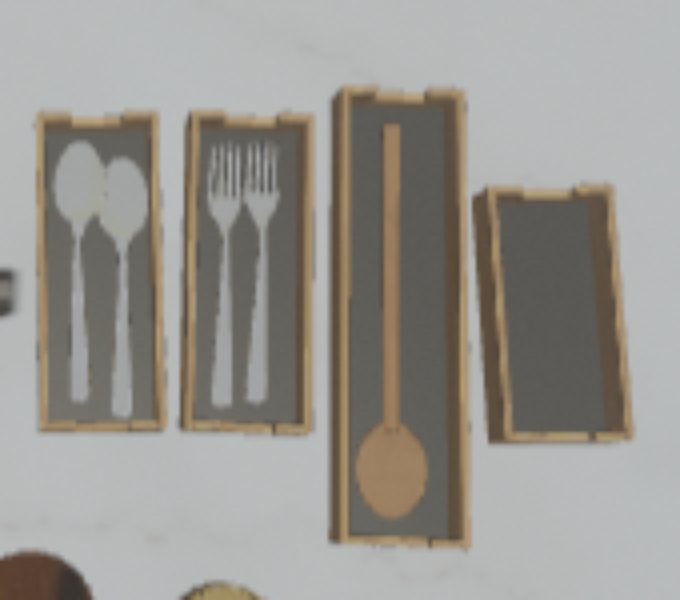

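```bash
python3 - <<'E'
from h import *
px=np.array([[475,196],[610,187],[633,437],[490,440]])/4+[320,130]
P=ray("top",px,.04)[:,:2]; print(P.round(4).tolist(),P.mean(0).round(4))
goal(.562,.2705,.11,94.6)
E
```

```text
[[0.6213, -0.3495], [0.6289, -0.4439], [0.4542, -0.4505], [0.4505, -0.3535]] [ 0.5387 -0.3994]
clock 26.25 pos [0.5251 0.0489 0.1535] yaw 88.95 gap 0.452 F [-0.3  5.3  0.1]
shift [22.2   3.27  4.48] turn [ 0.0037 -0.0049 -0.0986] max step 22.879427019041472
```

```bash
python3 -m pendant '[[4.5,0.7,1,0,0,-0.02,-0.1],[9,1.4,2,0,0,-0.04,-0.1],[13.5,2,3,0,0,-0.06,-0.1],[18,2.6,4,0,0,-0.08,-0.1],[22,3.3,4.5,0,0,-0.1,-0.1],[22.4,3.3,4.5,0,0,-0.1,-0.1],[22.4,3.3,4.5,0,0,-0.1,-0.1],[22.4,3.3,4.5,0,0,-0.1,-0.1],[22.4,3.3,4.5,0,0,-0.1,-0.1],[22.4,3.3,4.5,0,0,-0.1,-0.1]]'
python3 - <<'E'
from h import *
goal(.562,.2705,.026,94.6)
p=r.camera_params('wrist')
im=r.read_camera('wrist'); cv2.imwrite('pics/w14.png',im[:,:,::-1])
E
```

```text
clock: 27.25
eef_pos: [0.5644, 0.2622, 0.1075]
orientation: [0.001, 0.681, 0.733, 0.0]
contact_force: [-0.6, 0.4, -0.0]
finger_gap: 0.448
clock 27.25 pos [0.5644 0.2622 0.1075] yaw 94.2 gap 0.448 F [-0.6  0.4 -0. ]
shift [ 0.85 -0.2   8.15] turn [ 0.0021  0.0015 -0.0069] max step 8.198502990850232
```

View pics/w14.png

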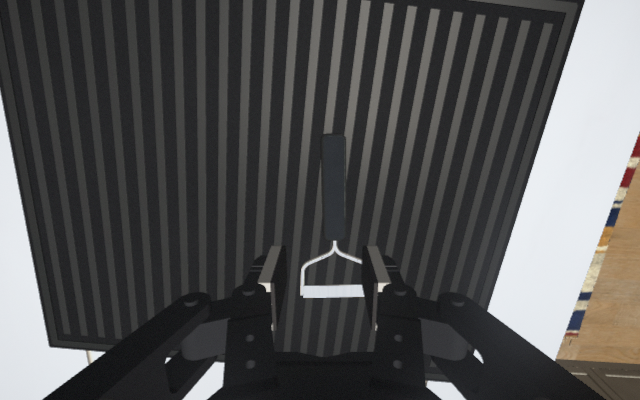

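```bash
python3 - <<'E'
from h import *
p=r.camera_params("wrist")
P=ray("wrist",[[333,136],[335,239],[300,291],[368,291]],.012,p); print(P.round(4)[:,:2].tolist())
E
```

```text
[[0.508, 0.2651], [0.5862, 0.2731], [0.6346, 0.2482], [0.6305, 0.304]]
```

```bash
python3 -m pendant '[[0.8,-0.1,2.5,0,0,-0.015,-0.1],[0.8,-0.1,5,0,0,-0.015,-0.1],[0.8,-0.1,7.3,0,0,-0.015,-0.1],[0.8,-0.1,8.1,0,0,-0.015,-0.1],[0.8,-0.1,8.1,0,0,-0.015,-0.2],[0.8,-0.1,8.1,0,0,-0.015,-1],[0.8,-0.1,8.1,0,0,-0.015,-1],[0.8,-0.1,8.1,0,0,-0.015,-1],[0.8,-0.1,8.1,0,0,-0.015,-1],[0.8,-0.1,8.1,0,0,-0.015,-1]]' 60
python3 -c "
from h import *
goal(.528,-.396,.126,90.5)"
```

```text
clock: 28.3
eef_pos: [0.5639, 0.2717, 0.0272]
orientation: [0.002, 0.675, 0.738, 0.001]
contact_force: [-0.0, 0.1, 2.5]
finger_gap: 0.169
clock 28.3 pos [0.5639 0.2717 0.0272] yaw 95.17 gap 0.169 F [-0.   0.1  2.5]
shift [-66.19  -9.55  -9.85] turn [0.0043 0.001  0.0814] max step 67.59176603822043
```

```bash
python3 -m pendant '[[0,0,-3,0,0,0,-1],[0,0,-7,0,0,0,-1],[-4,-0.6,-9.8,0,0,0,-1],[-8.8,-1.3,-9.8,0,0,0.01,-1],[-13.6,-2,-9.8,0,0,0.02,-1],[-18.4,-2.7,-9.8,0,0,0.03,-1],[-23.2,-3.4,-9.8,0,0,0.04,-1],[-28,-4.1,-9.8,0,0,0.05,-1],[-32.8,-4.8,-9.8,0,0,0.06,-1],[-37.6,-5.5,-9.8,0,0,0.07,-1]]'
python3 -c "
from h import *
goal(.528,-.396,.126,90.5)"
```

```text
clock: 29.3
eef_pos: [0.5411, -0.1095, 0.1245]
orientation: [0.001, 0.7, 0.714, 0.0]
contact_force: [0.4, -0.7, -0.7]
finger_gap: 0.172
clock 29.3 pos [ 0.5411 -0.1095  0.1245] yaw 91.14 gap 0.172 F [ 0.4 -0.7 -0.7]
shift [-28.62  -1.88  -0.12] turn [0.002  0.0009 0.0113] max step 28.677160426701253
```

```bash
python3 -m pendant '[[-4.8,-0.3,0,0,0,0,-1],[-9.6,-0.6,0,0,0,0,-1],[-14.4,-0.9,0,0,0,0.01,-1],[-19.2,-1.2,0,0,0,0.01,-1],[-24,-1.5,0,0,0,0.01,-1],[-28,-1.8,0,0,0,0.01,-1],[-28.6,-1.9,0,0,0,0.01,-1],[-28.6,-1.9,0,0,0,0.01,-1],[-28.6,-1.9,0,0,0,0.01,-1],[-28.6,-1.9,0,0,0,0.01,-1]]'
python3 - <<'E'
from h import *
goal(.528,-.396,.03,90.5)
p=r.camera_params('wrist')
im=r.read_camera('wrist'); cv2.imwrite('pics/w15.png',im[:,:,::-1])
E
```

```text
clock: 30.3
eef_pos: [0.5285, -0.3922, 0.1246]
orientation: [0.0, 0.703, 0.711, 0.0]
contact_force: [0.4, -0.6, -0.7]
finger_gap: 0.175
clock 30.3 pos [ 0.5285 -0.3922  0.1246] yaw 90.68 gap 0.175 F [ 0.4 -0.6 -0.7]
shift [-0.38 -0.06  9.46] turn [ 0.0012 -0.0001  0.0032] max step 9.462951750095552
```

View pics/w15.png

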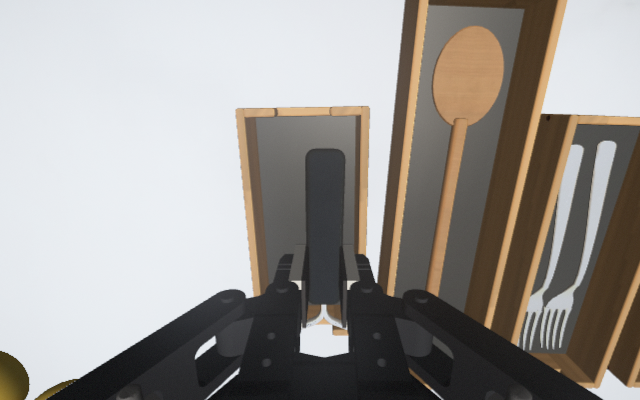

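```bash
python3 - <<'E'
from h import *
goal(.528,-.396,.03,90.5)
p=r.camera_params("wrist")
P=ray("wrist",[[237,110],[369,107],[247,220],[363,220]],.04,p); print(P.round(4)[:,:2].tolist())
print(ray("wrist",[[326,150]],.112,p).round(4))
E
```

```text
clock 30.35 pos [ 0.5286 -0.3923  0.1247] yaw 90.69 gap 0.176 F [ 0.2 -0.   0.8]
shift [-0.37 -0.08  9.47] turn [0.0014 0.0002 0.0034] max step 9.477195340391983
[[0.4555, -0.4492], [0.4527, -0.3634], [0.5318, -0.4475], [0.5309, -0.3634]]
[[ 0.4712 -0.3915  0.112 ]]
```

```bash
python3 -m pendant '[[-1.1,0.4,1,0,0,0,-1],[-1.1,0.4,3,0,0,0,-1],[-1.1,0.4,5,0,0,0,-1],[-1.1,0.4,7,0,0,0,-1],[-1.1,0.4,7,0,0,0,-1],[-1.1,0.4,7,0,0,0,-1],[-1.1,0.4,7,0,0,0,-1],[-1.1,0.4,7,0,0,0,-1],[-1.1,0.4,7,0,0,0,-1],[-1.1,0.4,7,0,0,0,-1]]'
python3 - <<'E'
from h import *
goal(.532,-.404,.03,90.7)
p=r.camera_params('wrist')
im=r.read_camera('wrist'); cv2.imwrite('pics/w16.png',im[:,:,::-1])
im=r.read_camera('scene'); cv2.imwrite('pics/s16.png',cv2.resize(im[50:200,230:430,::-1],None,fx=4,fy=4))
E
```

```text
clock: 31.35
eef_pos: [0.5332, -0.4056, 0.0557]
orientation: [0.002, 0.703, 0.711, 0.0]
contact_force: [0.5, -0.0, -0.7]
finger_gap: 0.172
clock 31.35 pos [ 0.5332 -0.4056  0.0557] yaw 90.59 gap 0.172 F [ 0.5 -0.  -0.7]
shift [ 0.16 -0.13  2.57] turn [ 0.003   0.0022 -0.002 ] max step 2.574593926725508
```

View pics/w16.png

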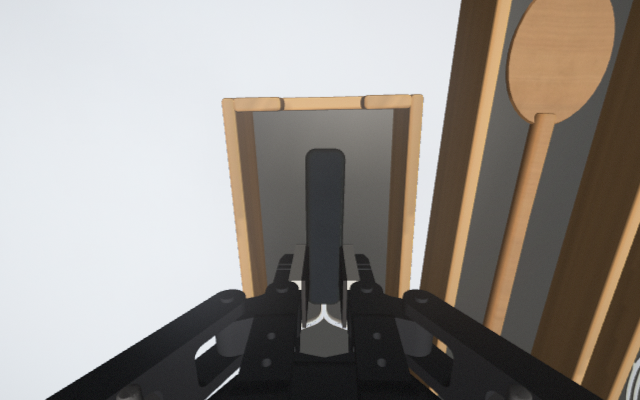

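View pics/s16.png

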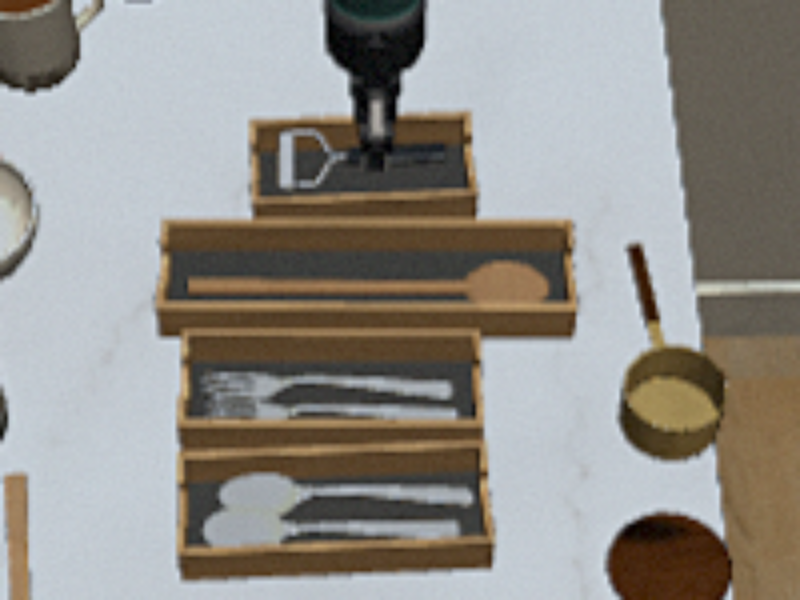

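```bash
python3 -m pendant '[[0,0,0.8,0,0,0,-1],[0,0,1.6,0,0,0,-1],[0,0,2.3,0,0,0,-1],[0,0,2.4,0,0,0,-1],[0,0,2.4,0,0,0,-1],[0,0,2.4,0,0,0,-1],[0,0,2.4,0,0,0,-0.35],[0,0,2.4,0,0,0,-0.35],[0,0,2.4,0,0,0,-0.35],[0,0,2.4,0,0,0,-0.35]]'
python3 -m pendant '[[0,0,-1,0,0,0,-0.35],[0,0,-3,0,0,0,-0.35],[0,0,-6,0,0,0,-0.35],[0,-1,-10,0,0,0,-0.35],[0,-3,-14,0,0,0,-0.35],[4,-6,-18,0,0,0,-0.35],[8,-8,-22,0,0,0,-0.35],[12,-8,-25,0,0,0,-0.35],[15,-8,-26,0,0,0,-0.35],[15,-8,-26,0,0,0,-0.35]]'
python3 - <<'E'
from h import *
goal(.532,-.404,.03,90.7)
im=r.read_camera('wrist'); cv2.imwrite('pics/w17.png',im[:,:,::-1])
im=r.read_camera('scene'); cv2.imwrite('pics/s17.png',cv2.resize(im[50:250,230:430,::-1],None,fx=3,fy=3))
E
```

```text
clock: 32.45
eef_pos: [0.533, -0.4054, 0.0311]
orientation: [0.001, 0.703, 0.711, 0.0]
contact_force: [0.7, -0.2, 0.6]
finger_gap: 0.327
clock: 33.45
eef_pos: [0.4512, -0.2529, 0.2956]
orientation: [0.004, 0.702, 0.712, 0.001]
contact_force: [0.3, -1.6, -0.2]
finger_gap: 0.322
clock 33.45 pos [ 0.4512 -0.2529  0.2956] yaw 90.78 gap 0.322 F [ 0.3 -1.6 -0.2]
shift [-15.11   7.66  26.69] turn [0.0079 0.0041 0.0014] max step 31.60646230628434
```

View pics/w17.png

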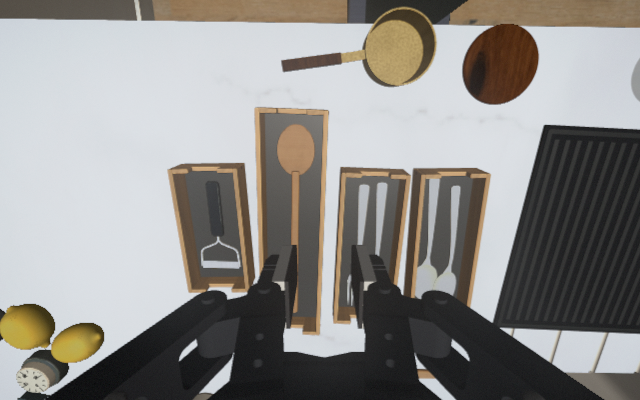

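View pics/s17.png

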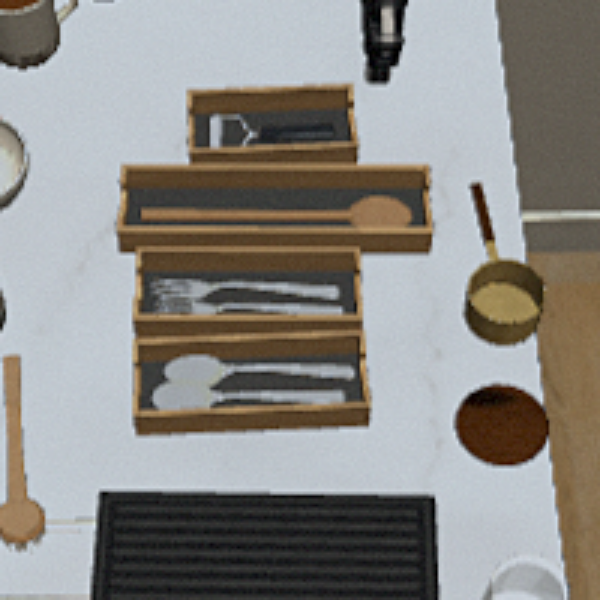

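```bash
python3 -c "
from cell import r
print(r.close_job())"
```

```text
the job is handed in; nothing more can be done
None
```

All four pieces are back in their boxes, and the job was handed in at about 33.5 s with the gripper well clear of everything.

- **Fork:** it lies beside the fork that was already in its box.
- **Spoon:** I first moved the spoon already in the box about 17 mm to one side, then laid the washed one next to it. The rims of the two bowls slightly overlap.
- **Wooden spoon:** it is in the longest box, about 3 to 4 mm off the box's centre line.
- **Peeler:** it is in the shortest box.

**Last checks:** the final wrist and scene pictures show each piece inside its own box, lying along it. The mat is empty and nothing else was disturbed. Measured forces stayed within about 6 N whenever I read them.

**What went wrong or disagreed:**
- The first grip on the fork was about 9 mm too high, so I opened, lowered and gripped again.
- The top and wrist cameras differed by 3 to 8 mm sideways on the box positions. I relied mainly on the wrist view, which the later pictures bore out.
- I did not measure how far the washed spoon tilts where the bowls touch. In the pictures it looks flat and well below the rim.

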